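# Release the display clamp's spring bar with the fork tool

### The job

Take the orange-handled fork tool, straddle the spring bar with it and gently press the brass collar sideways, away from the lug, until the clamp strap comes free and swings up off the sample ink pad. Use only the tool on the clamp, and do not force the bar against its stop. Leave the strap up and the pad in place, and stand the tool upright and fully home in its black holder again, without disturbing the other goods.

Things in the scene. Friction and masses are not known exactly. Their poses are not given: they have to be found in the camera images.
- stand: Grey display clamp fixed to the table: base plate 130 x 115 x 12 mm, a sample ink pad on it, an aluminium strap (26 mm wide) over the pad. Origin: on the table under the strap's middle, z up. The strap runs along x: hinge at x = +50 mm, 62 mm up; free end at x = -50 mm, 45 mm up, where a spring bar along y locks it in a lug. More than 15 N between tool and clamp is too much.
- fork_point (a point): Fixed point of the stand at (-50, 45.5, 45) mm in its frame, on the locked bar's axis, always clear of collar and lug: there the fork can be put over the bar from above, the tine tips best 13 mm below the axis, so that they reach past the collar. Bar and pin are 6 mm thick, steel, from the strap (y = 13 mm) into the lug. Rising, the bar swings up to 1.4 mm to -x. Axes as the stand's.
- lug_mouth (a point): Fixed point where the pin enters the lug: stand frame (-50, 52, 45) mm. The upright lug is 20 mm wide (x), y = 52 to 61 mm, top 55 mm above the table. The pin sits 6 mm deep in its hole; pressed 6 mm towards -y it leaves the lug and the strap springs up.
- collar_mid (a point): Fixed point of the stand at (-50, 33, 45) mm: middle of where the smooth brass collar (22 mm across, 5 mm thick) may sit. Its face towards the lug lies within 6 mm of it along y, different each time: find it by eye or feel. Pressing it to -y compresses the bar: 4.8 N at first, 0.4 N more per mm, plus about 1 N friction; hard stop after 7.5 mm. It springs back by itself.
- strap (a joint): Angle of the strap about its hinge, rad: about 0 locked, 0.35 fully up (bar 34 mm higher). A weak spring lifts it slowly (about 0.5 rad/s) once the pin is out of the lug; with the fork still over the bar only to about 0.1, until the fork is drawn up. From 14 mm above its locked height the pin clears the lug's top and the bar can slide out again over it, which unloads the fork.
- fork_tool: Tool, 95 mm long, 80 g, standing fork down. Origin: at the tine tips, z up. Steel fork 24 mm wide (x), 5 mm thick (y); slot between the tines 13 mm wide, 27 mm deep; flange 40 x 26 mm at z = 45 to 49 mm; orange handle 22 (x) by 16 mm (y), z = 49 to 95 mm, gripped across its 16 mm. A half turn makes no difference. It pushes with the flat of the tines (along its y).
- holder: Black tool holder fixed to the table, 46 x 30 mm, 53 mm high, on a 54 x 40 x 6 mm foot. Origin: centre of its underside, z up. Its pocket, open at the top, 30 (x) by 12 mm (y), takes the fork; the tool's flange rests on the rim, the tines then end 8 mm above the table, and the tool's x and y lie along the holder's.
- sample_pad: Closed black ink pad, 69 x 76 x 20 mm, lying on the base plate under the strap. Origin: centre of its underside.
- yellow_box: Bystander: small yellow carton, 72 x 92 x 24 mm, loose on the table. Origin: centre of its underside.
- flat_pack: Bystander: flat white pack, 85 x 110 x 12 mm, loose. Origin: centre of its underside.
- roller_stamp: Bystander: small black pocket stamp standing upright, 23 x 23 x 68 mm, loose. Origin: centre of its underside.
- tape_1: Bystander: roll of paper tape, 51 mm across, 18 mm high, on top of another roll. Origin: centre of its underside.
- tape_3: Bystander: roll of paper tape like the other, on another roll. Origin: centre of its underside.
- ink_pad_4: Bystander: closed black ink pad, 69 x 76 x 20 mm, on top of another. Origin: centre of its underside.
- sticker_rack_1: Bystander: the middle one of three fixed upright sticker racks between clamp and holder, which stand 55 mm apart across y. Origin: centre of its underside. Together they cover 200 mm in x and 165 mm in y, and with their packs reach up to 140 mm above the table: carry the tool over them.
Things that resemble listed ones, but are neither listed nor needed, are in the scene too. Of the things that look like the fork_tool, the smaller one is meant.

How it is judged:
By the outcome, as a careful person would: the job done as asked, in the order asked, and still so for the second after the job is handed in, with the robot touching nothing.
It also fails if it takes over 59 s, if anything falls off the work surface, if the arm or the gripper's body presses on something with over 40 N, if the wrist force passes 120 N, or if a joint passes its speed limit or range.

### The arm

A 6-joint arm with a two-finger parallel gripper is mounted at the origin on a cart in front of the work surface, level with it; the furniture and walls round the work are solid. World frame = base frame: x ahead of the robot, y to its left, z up, the work surface at z = 0. Lengths are in m, angles in rad, forces in N, time in s.
With the tool pointing down it reaches from about 0.3 to 0.775 m from the base axis. Payload 14.6 kg.
Tool frame: the origin (TCP) lies at the very end of the fingers, on their centre line; the grasp point (between the pads) lies 19 mm behind it; z points along the fingers, y is the line along which they close (so a half turn about z gives the same grasp; the last joint's range is limited). The gripper opens to 94 mm and grips with 3 to 60 N. Pads are 16 mm wide; open, the fingers measure 119 mm over their backs; the gripper's body (75 mm by 177 mm) begins 78 mm behind the grasp point.
Start: joints at [-1.252, 0.3, 1.521, -0, 1.321, -0.067], TCP at [0.207, -0.51, 0.205] pointing down, gripper open.
Joint ranges: [-3.03, 3.03], [-0.79, 2.21], [0.23, 2.52], [-1.04, 4.18], [0, 3.07], [-2.55, 2.55]. Speed limits (rad/s): [2.22, 2.22, 2.57, 3.14, 3.14, 3.14].

### API

Orientations are given as [roll, pitch, yaw] about the fixed x, y, z axes, in that order (R = Rz(yaw) Ry(pitch) Rx(roll)).
In Python, from station import ctrl gives the robot as it stands.
- The arm moves only by the tool move_arm, never from a script. Its argument "increments" is a list of rows, each a list of 7 numbers: the opening, from 0 (shut) to 1 (fully open), then the shift along the tool's x, y, z in units of 50 mm (1.0 is 50 mm), then the turn, a rotation vector about the tool's x, y, z in rad. In form: [[claw, tx, ty, tz, rx, ry, rz], ...]. A call has 1 to 20 rows; each row shifts and turns the commanded pose from where the row before left it, along the tool's axes as they then stand; what a row does not reach is not made up. A row lasts 1/10 s, in which the tool goes at most 50 mm and 8.59 degrees, less where a joint would pass 70% of its speed; a pose out of reach is approached as far as the arm can. A call is refused whole if a number of a shift passes 1 or a number of a turn 0.15, either way. A call with a gripper value outside its range is refused whole. The fingers move at their own pace and stop on an object; "force" is the grip in N (left out, the last holds). Time passes only in rows, so rows that do not move let the fingers close. It gives the time, the measured TCP pose, the force, the opening and the grip force at its end, in the units of the state.
- ctrl.get_obs(): the state, without advancing time (a new reading comes with each control period).
- ctrl.camera(name): name is "side" or "top"; returns a dict with "color" (480x640x3 uint8, blue, green, red), "K" (3x3 intrinsics, pixels), "pose" (4x4, takes a point from camera to world coordinates). Camera axes: x right, y down, z forward; pixel columns grow to the right and rows downward; lengths in m; the calibration is good to about 2 mm. A picture is of the moment at which its call begins. There is no depth.
- ctrl.hand_in(): hands the job in; it is judged then, once.
Trained networks look in a picture, given as the dict that the camera call returned (one of the last four; its "shot" number tells which), for a name from the list of things; names that differ only in an ending like _2 or _b are one class to them, and where a whole thing is asked for, a point or a joint stands for the part that bears it (a point fixed in the world has none). Each returns a list of dicts, best first, with "conf" (0 to 1); they miss things now and then, are a little off and sometimes report something else, mostly with a low value. They report only what shows in the picture. A call takes as long as a camera call. They do not tell look-alikes from the thing itself.
- ctrl.cut_out(name, picture): "mask" (480x640 bool, what is visible of it) and "centre" ([row, column] in pixels, amid what is visible of it).
The state is a dict: "time_s": time; "qpos": joint angles; "joint_vel": joint speeds; "tau": joint torques, N m; "ee_pos": TCP position; "eef_rot": TCP orientation; "force": force on the tool from outside, world axes, zero at the start; "moment": the same for the moment, N m; "grip_width": finger opening in m; "grip_force": force on a finger pad.
Only numpy, scipy, OpenCV 4.12 (cv2) and the standard library are available. Lean on these libraries where they do the work, as an engineer would, in place of code of your own. Each camera call takes 0.05 s, during which the arm holds its last target. There are 200 camera calls.

## Working session

There is one attempt and no reset: what is moved stays moved. The work goes in short steps, Python scripts to look and compute and a tool call to move; the robot and the scene stay as the last step left them, time stands still between calls to the robot, and variables do not carry over. Pictures are saved under pics/ and viewed, at most 10 in all, crops included, and the job is handed in when it is done.

Besides the shell and the picture viewer there is one more tool, called as name(argument=value, ...) on one line, values as JSON. move_arm: Moves the arm, as the interface text tells. Its arguments: {"type":"object","properties":{"increments":{"type":"array","items":{"type":"array","items":{"type":"number"}}},"force":{"type":"number"}},"required":["increments"]}

```bash
mkdir -p pics; ls
cat > h.py <<'E'
import numpy as np,cv2,json
from station import ctrl
def ray(p,px):
    K=np.array(p["K"]);T=np.array(p["pose"])
    d=T[:3,:3]@np.linalg.inv(K)@np.array([px[0],px[1],1.]);return T[:3,3],d/np.linalg.norm(d)
def onz(p,px,z):
    o,d=ray(p,px);return o+d*(z-o[2])/d[2]
def tri(p1,a,p2,b):
    o1,d1=ray(p1,a);o2,d2=ray(p2,b)
    s=np.linalg.lstsq(np.stack([d1,-d2],1),o2-o1,rcond=None)[0]
    x,y=o1+s[0]*d1,o2+s[1]*d2
    return (x+y)/2,np.linalg.norm(x-y)
def proj(p,X):
    T=np.linalg.inv(np.array(p["pose"]));q=np.array(p["K"])@(T[:3,:3]@np.array(X)+T[:3,3]);return q[:2]/q[2]
E
python3 - <<'E'
from h import *
np.set_printoptions(precision=4,suppress=True)
for n in("side","top"):
    p=ctrl.camera(n);cv2.imwrite(f"pics/{n}0.png",p["color"]);print(n,np.array(p["K"]).tolist(),np.array(p["pose"]))
    for t in("fork_tool","holder","stand","sample_pad","strap","sticker_rack_1","roller_stamp"):
        for r in ctrl.cut_out(t,p)[:4]:
            m=np.argwhere(r["mask"]);print(t,round(r["conf"],2),np.round(r["centre"]),m.min(0),m.max(0))
print(ctrl.get_obs())
E
```

```text
pics
side [[463.7887062520562, 0.0, 316.0963735551148], [0.0, 463.7887062520562, 239.99517767762708], [0.0, 0.0, 1.0]] [[ 0.9963 -0.0299  0.081   0.4347]
 [-0.0848 -0.5162  0.8523 -0.6727]
 [ 0.0163 -0.856  -0.5168  0.5569]
 [ 0.      0.      0.      1.    ]]
fork_tool 0.83 [284. 287.] [253 276] [323 297]
fork_tool 0.79 [317. 331.] [298 318] [333 344]
holder 0.88 [344. 330.] [324 312] [361 349]
holder 0.59 [273. 349.] [253 328] [288 367]
stand 0.6 [203. 334.] [189 292] [226 349]
sample_pad 0.63 [213. 324.] [200 313] [220 336]
strap 0.82 [198. 321.] [190 294] [208 341]
roller_stamp 0.77 [315. 237.] [299 231] [336 247]
roller_stamp 0.27 [272. 346.] [253 327] [288 368]
top [[440.3069664559131, 0.0, 316.3935910881878], [0.0, 440.3069664559131, 240.8323636293311], [0.0, 0.0, 1.0]] [[ 0.0074 -0.9884  0.1517  0.3683]
 [-0.9997 -0.0039  0.0234  0.0971]
 [-0.0226 -0.1518 -0.9881  0.9567]
 [ 0.      0.      0.      1.    ]]
fork_tool 0.8 [270. 386.] [260 374] [279 402]
fork_tool 0.57 [237. 430.] [227 419] [248 438]
holder 0.57 [248. 419.] [233 413] [253 433]
stand 0.83 [228. 207.] [196 179] [261 236]
sample_pad 0.81 [227. 217.] [210 193] [244 229]
strap 0.67 [227. 208.] [198 190] [254 217]
sticker_rack_1 0.17 [226. 220.] [211 193] [244 230]
roller_stamp 0.65 [310. 404.] [305 395] [316 410]
{'time_s': 0.8, 'qpos': array([-1.2516,  0.2999,  1.521 ,  0.    ,  1.3207, -0.0666]), 'joint_vel': array([-0.0008,  0.0007,  0.    , -0.0016, -0.0014,  0.    ]), 'tau': array([  0.0044, -53.1621, -35.2905,   0.071 ,   0.0212,   0.0001]), 'ee_pos': array([ 0.207 , -0.5096,  0.2055]), 'eef_rot': array([ 3.1415, -0.    ,  0.3858]), 'force': array([ 0.2789,  0.2385, -0.1371]), 'moment': array([-0.0015, -0.0186,  0.004 ]), 'grip_force': 0.0, 'grip_width': 0.09398407361535238}
```

View pics/side0.png

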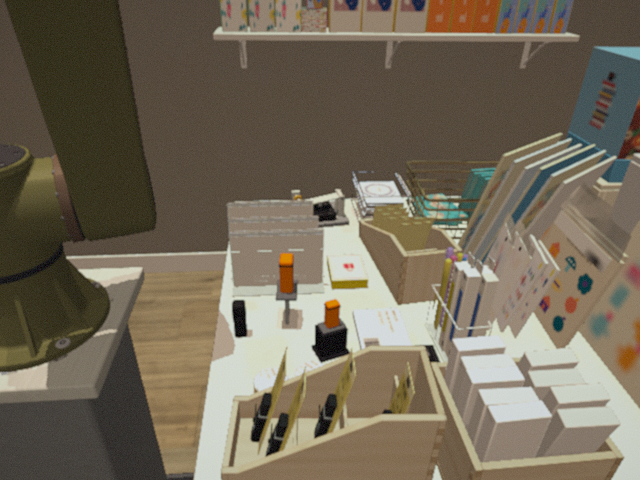

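View pics/top0.png

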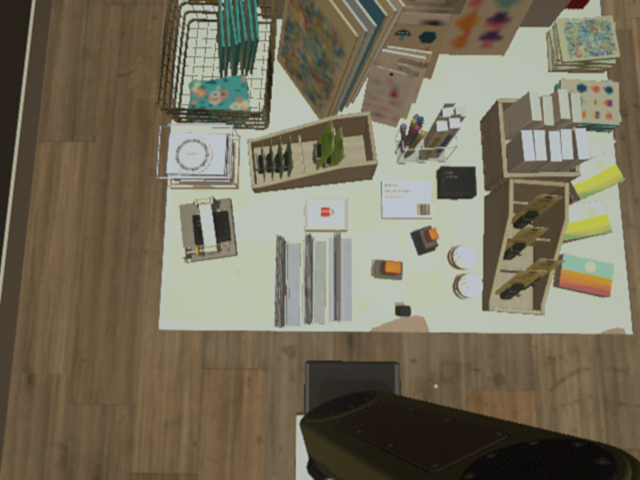

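Run:
```python
from h import *
s=cv2.imread("pics/side0.png");t=cv2.imread("pics/top0.png")
c=lambda im,x,y,w,h:cv2.resize(im[y:y+h,x:x+w],(400,300),interpolation=cv2.INTER_CUBIC)
cv2.imwrite("pics/crop1.png",np.vstack([np.hstack([c(s,265,248,96,72*1+45) if 0 else c(s,255,250,140,105),c(t,360,215,100,75)]),np.hstack([c(s,285,180,72,54),c(t,168,188,96,72)])]))
```

```text
(no output)
```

View pics/crop1.png

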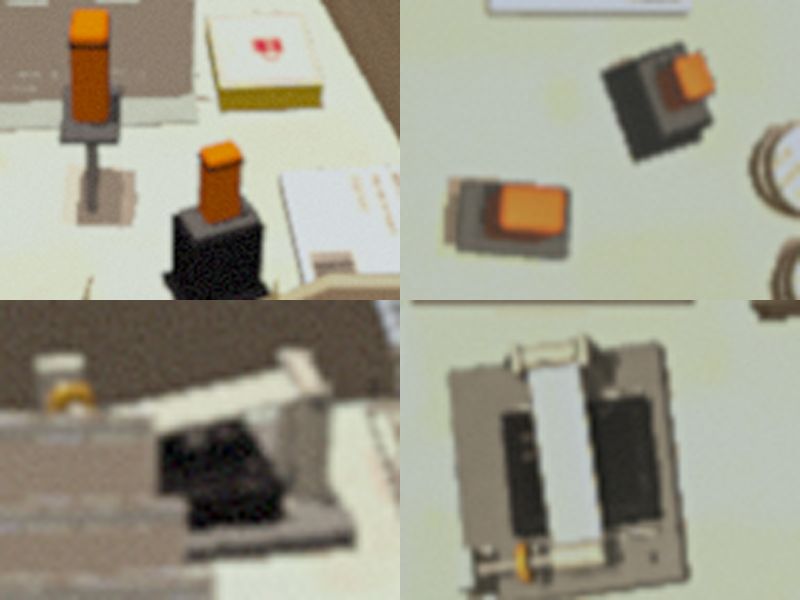

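```bash
cat > fit.py <<'E'
from h import *
from scipy.optimize import minimize
def hull(p,pts):
    m=np.zeros((480*4,640*4),np.uint8)
    q=np.array([proj(p,x) for x in pts])*4+1.5
    cv2.fillConvexPoly(m,cv2.convexHull(q.astype(np.float32)).astype(np.int32),255)
    return cv2.resize(m,(640,480),interpolation=cv2.INTER_AREA)/255.
def box(c,yaw,xs,ys,zs):
    R=np.array([[np.cos(yaw),-np.sin(yaw)],[np.sin(yaw),np.cos(yaw)]])
    return [np.r_[c[:2]+R@[x,y],c[2]+z] for x in xs for y in ys for z in zs]
def orange(p,win):
    h=cv2.cvtColor(p["color"],cv2.COLOR_BGR2HSV);m=((h[...,0]>5)&(h[...,0]<20)&(h[...,1]>170)&(h[...,2]>60))
    w=np.zeros_like(m);w[win[1]:win[3],win[0]:win[2]]=1;return (m&w).astype(float)
def fit(ps,ms,x0,xs,ys,zs):
    f=lambda v:sum(np.abs(hull(p,box(v[:3],v[3],xs,ys,zs))-m).sum()/m.sum() for p,m in zip(ps,ms))
    best=None
    for y in np.arange(0,np.pi,np.pi/12):
        r=minimize(f,[*x0,y],method="Nelder-Mead",options=dict(initial_simplex=np.array([[*x0,y]]+[np.array([*x0,y])+d for d in np.diag([.008,.008,.008,.15])]),maxiter=150))
        if best is None or r.fun<best.fun:best=r
    return best
E
python3 - <<'E'
from fit import *
np.set_printoptions(precision=4,suppress=True)
s=ctrl.camera("side");t=ctrl.camera("top")
X,e=tri(t,(433.5,234),s,(332.7,304.3));print("tool top",X,e)
ms=orange(s,(318,290,350,335));mt=orange(t,(415,222,445,255));print(ms.sum(),mt.sum())
r=fit([s,t],[ms,mt],[X[0],X[1],X[2]-.095],(-.011,.011),(-.008,.008),(.049,.095));print("tool origin,yaw",r.x,r.fun)
# stand
col,e=tri(t,(196.8,250.4),s,(297.6,197.1));print("collar",col,e)
cv2.imwrite("pics/crop2.png",np.vstack([cv2.resize(s["color"][185:215,284:364],(800,300),interpolation=cv2.INTER_CUBIC),cv2.resize(t["color"][236:266,176:256],(800,300),interpolation=cv2.INTER_CUBIC)]))
for a in [(450,370),(662,343),(688,580)]:
    print("plate corner",onz(t,((a[0]-400)*.24+168,(a[1]-300)*.24+188),.012))
import pickle;pickle.dump([{k:p[k] for k in("color","K","pose")} for p in(s,t)],open("p0.pkl","wb"))
E
```

```text
tool top [ 0.5151 -0.1125  0.0994] 0.00136649644904656
327.0 65.0
tool origin,yaw [ 0.516  -0.1111  0.0038  1.8402] 1.8804726915466257
collar [0.4857 0.3678 0.0521] 0.0006155921573503535
plate corner [0.5929 0.4223 0.012 ]
plate corner [0.6078 0.3096 0.012 ]
plate corner [0.4811 0.2913 0.012 ]
```

View pics/crop2.png

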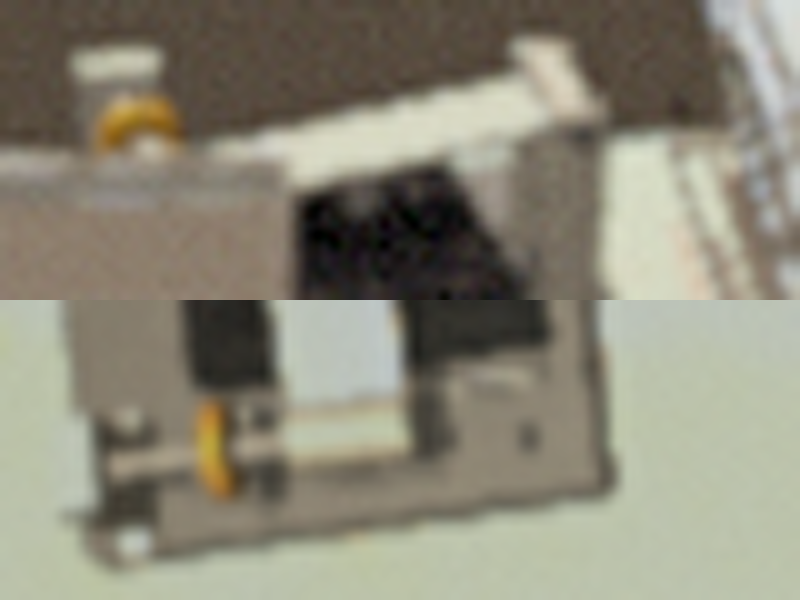

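Run:
```python
from fit import *
import pickle
np.set_printoptions(precision=4,suppress=True)
s,t=pickle.load(open("p0.pkl","rb"))
yaw=.137;R=np.array([[np.cos(yaw),-np.sin(yaw)],[np.sin(yaw),np.cos(yaw)]]);c0=np.array([.537,.3568])
f=lambda n,a,z:print(n,R.T@(onz(t,(a[0]/10+176,(a[1]-300)/10+236),z)[:2]-c0)*1e3)
f("lug corner A",(65,415),.055);f("lug corner B far",(103,415),.055);f("lug corner C",(103,515),.055)
f("bar at collar",(213,448),.045);f("bar mid",(160,457),.045);f("bar at strap",(275,445),.045)
f("strapL",(282,410),.047);f("strapR",(412,402),.047)
f("collar face lug",(198,450),.045);f("collar face strap",(232,448),.045)
f("strap end L",(285,462),.047);f("strap end R",(412,455),.047)
g=lambda n,a,z:print(n,R.T@(onz(t,((a[0]-400)*.24+168,(a[1]-300)*.24+188),z)[:2]-c0)*1e3)
g("hinge L",(530,365),.062);g("hinge R",(581,362),.062);g("strap mid L",(538,430),.055);g("strap mid R",(592,430),.055)
for n,p,w in(("s",s,(318,290,350,335)),("t",t,(415,222,445,255))):
    m=orange(p,w);a=np.argwhere(m>0);print(n,m.sum(),a.min(0),a.max(0))
    for z0 in(.008,):
        q=np.array([proj(p,x) for x in box(np.array([.515,-.1115,z0]),1.84,(-.011,.011),(-.008,.008),(.049,.095))]);print(q.min(0),q.max(0))
    for b in ((14,0),):
        hh=cv2.cvtColor(p["color"],cv2.COLOR_BGR2HSV)[w[1]:w[3],w[0]:w[2]]
k=cv2.cvtColor(t["color"],cv2.COLOR_BGR2HSV)[226:252:2,420:440:2];print(k[...,0]);print(k[...,1]);print(k[...,2])
```

```text
lug corner A [-39.4524  46.2638]
lug corner B far [-40.5068  38.3663]
lug corner C [-61.3953  40.1346]
bar at collar [-48.7715  18.9097]
bar mid [-49.1912  30.1871]
bar at strap [-49.8704   5.8604]
strapL [-43.0183   3.1992]
strapR [-44.9612 -24.1498]
collar face lug [-48.7747  22.0914]
collar face strap [-49.3025  14.9275]
strap end L [-54.0632   3.5694]
strap end R [-56.1249 -23.0835]
hinge L [47.3022  1.4112]
hinge R [ 45.3684 -24.3067]
strap mid L [15.2131  2.2193]
strap mid R [ 11.5491 -24.9157]
s 327.0 [300 325] [327 338]
[324.1028 296.9347] [339.7214 330.294 ]
t 65.0 [229 429] [239 437]
[421.8095 228.0464] [440.0991 242.2455]
[[40 40 38 38 39 36 41 41 41 41]
 [38 33 27 25 20 11 14 14 37 39]
 [23 23 20 30 11 15 15 14 15 40]
 [21 21 15 11 10 16 16 15 13 40]
 [30 21 10  8  8 13 17 16 15 23]
 [30 23 13  9 11 11 17 17 16 15]
 [30 23 19 10  9  9 14 14 11 24]
 [30 25 19 12  9 10 10 10 44 43]
 [48 30 18 17 11 14 17 21 30 43]
 [50 36 23 20 19 23 23 21 21 40]
 [36 50 23 21 23 23 17 24 38 40]
 [40 30 36 20 25 24 36 40 38 38]
 [42 42 30 30 30 23 30 39 37 38]]
[[ 33  33  32  32  35  33  33
[... 390 characters left out ...]
6  30  29]
 [ 25  14  30  35  33  33  29  21  31  30]
 [ 15  15  23  30  24  22  24  23  35  34]
 [ 24  24  20  24  19  18  23  33  34  35]]
[[199 193 182 151 117 108 194 192 194 194]
 [151 105  81  87  94 112 177 171 185 196]
 [ 83  95  86  79 113 189 188 188 175 197]
 [ 92  97  74  81 120 192 189 187 188 193]
 [ 72  96  87  88  88 180 189 188 187 167]
 [ 63  96  88  90  83 146 191 188 190 183]
 [ 53  88  91  91  88 107 185 184 151 157]
 [ 52  70  97  89  89  87 104  98 134 197]
 [ 53  58  97  91  94  99  98 100 108 194]
 [ 53  53  81 103 101 102 102 100  84 160]
 [ 51  53  68 103 100  93  79  60  91 177]
 [ 52  50  56  77  64  57  53  68 187 194]
 [ 53  53  52  53  53  58  87 125 193 194]]
```

```bash
sed -i 's/h\[...,1\]>170)&(h\[...,2\]>60)/h[...,1]>95)\&(h[...,2]>60)/' fit.py
python3 - <<'E'
from fit import *
import pickle
np.set_printoptions(precision=4,suppress=True)
s,t=pickle.load(open("p0.pkl","rb"))
ws=(318,292,347,335);wt=(419,226,442,246)
ms=orange(s,ws);mt=orange(t,wt)
for n,m in(("s",ms),("t",mt)):
    a=np.argwhere(m>0);print(n,m.sum(),a.min(0),a.max(0))
r=fit([s,t],[ms,mt],[.516,-.112,.008],(-.011,.011),(-.008,.008),(.049,.095));print("tool",r.x,r.fun)
out=[]
for p,w in((s,ws),(t,wt)):
    im=cv2.resize(p["color"][w[1]-5:w[3]+35,w[0]-15:w[2]+15],None,fx=8,fy=8,interpolation=cv2.INTER_CUBIC)
    for b,c in((box(r.x[:3],r.x[3],(-.011,.011),(-.008,.008),(.049,.095)),(255,0,0)),(box(r.x[:3],r.x[3],(-.02,.02),(-.013,.013),(.045,.049)),(0,255,0))):
        q=np.array([proj(p,x) for x in b]);q=(q-[w[0]-15,w[1]-5]+.5)*8
        cv2.polylines(im,[cv2.convexHull(q.astype(np.float32)).astype(np.int32)],True,c,1)
    out.append(im[:540,:400])
h=min(o.shape[0] for o in out);cv2.imwrite("pics/fit.png",np.hstack([o[:h] for o in out]))
E
```

```text
s 384.0 [299 324] [328 339]
t 138.0 [228 424] [242 438]
tool [ 0.5153 -0.1115  0.0075  0.5869] 0.4882175333901676
```

View pics/fit.png

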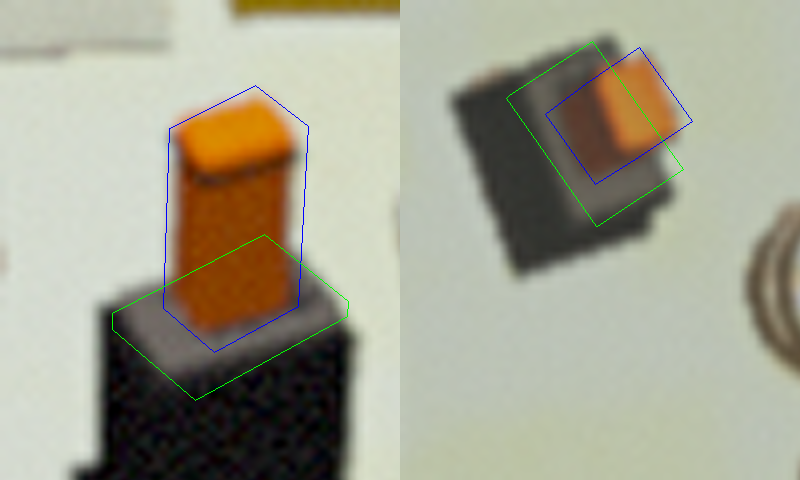

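Run:
```python
from fit import *
import pickle
np.set_printoptions(precision=4,suppress=True)
s,t=pickle.load(open("p0.pkl","rb"))
def m(p,w):
    h=cv2.cvtColor(p["color"],cv2.COLOR_BGR2HSV);k=((h[...,2]<140)|(h[...,1]>80)).astype(np.uint8);o=np.zeros_like(k);o[w[1]:w[3],w[0]:w[2]]=k[w[1]:w[3],w[0]:w[2]];return o.astype(float)
ws=(308,290,352,341);wt=(402,220,446,262)
M=[m(s,ws),m(t,wt)];print(M[0].sum(),M[1].sum())
P=[(.027,.02,0,.006),(.023,.015,0,.053),(.02,.013,.053,.057),(.011,.008,.057,.103)]
def g(v,i):
    p,w=(s,t)[i],(ws,wt)[i];c=np.r_[v[:2],0]
    o=np.max([hull(p,box(c,v[2],(-a,a),(-b,b),(z0,z1))) for a,b,z0,z1 in P],axis=0)
    k=np.zeros_like(o);k[w[1]:w[3],w[0]:w[2]]=o[w[1]:w[3],w[0]:w[2]];return np.abs(k-M[i]).sum()
for f in (lambda v:g(v,1),lambda v:g(v,0)+2*g(v,1)):
  for y in(.25,.4,.55):
    x0=np.array([.515,-.1115,y]);r=minimize(f,x0,method="Nelder-Mead",options=dict(initial_simplex=np.array([x0,x0+[.006,0,0],x0+[0,.006,0],x0+[0,0,.1]]),maxiter=120));print(r.x,r.fun)
```

```text
896.0 594.0
[ 0.5148 -0.111   0.3358] 34.8
[ 0.5151 -0.1113  0.3245] 34.035294117647055
[ 0.5152 -0.1115  0.3358] 33.96862745098039
[ 0.5151 -0.1118  0.3198] 180.88235294117646
[ 0.5149 -0.1119  0.3187] 180.06274509803922
[ 0.5154 -0.1121  0.3299] 181.42745098039217
```

move_arm(increments=[[0.6,0,0,-0.6,0,0,0],[0.6,0,0,-0.6,0,0,0],[0.6,0.622,-0.36,0,0,0,0],[0.6,0.622,-0.36,0,0,0,0],[0.6,0.622,-0.36,0,0,0,0],[0.6,0.622,-0.36,0,0,0,0],[0.6,0.622,-0.36,0,0,0,0],[0.6,0.622,-0.36,0,0,0,0],[0.6,0.622,-0.36,0,0,0,0],[0.6,0.622,-0.36,0,0,0,0],[0.6,0.622,-0.36,0,0,0,0],[0.6,0.622,-0.36,0,0,0,0],[0.6,0.622,-0.36,0,0,0,0],[0.6,0.622,-0.36,0,0,0,0],[0.6,0.622,-0.36,0,0,0,0],[0.6,0.622,-0.36,0,0,0,0],[0.6,0,0,0.6,0,0,0.056],[0.6,0,0,0.6,0,0,0],[0.6,0,0,0,0,0,0]])

```text
time_s: 2.8
ee_pos: [0.5141, -0.1116, 0.2021]
eef_rot: [-3.138, 0.005, 0.33]
force: [0.3, 0.1, 0.1]
grip_width: 0.0567
grip_force: 0.0
```

move_arm(increments=[[0.6,0.01,0,0.7,0,0,0],[0.6,0,0,0.7,0,0,0],[0.6,0,0,0.6,0,0,0],[0.6,0,0,0.4,0,0,0],[0.6,0,0,0.25,0,0,0],[0.6,0,0,0.17,0,0,0],[0.6,0,0,0,0,0,0],[0.6,0,0,0,0,0,0]])

```text
time_s: 3.6
ee_pos: [0.5166, -0.1123, 0.0655]
eef_rot: [3.141, -0.001, 0.33]
force: [-0.0, -1.0, 0.1]
grip_width: 0.0568
grip_force: 0.0
```

move_arm(increments=[[0.6,0,0,0.07,0,0,0],[0.0,0,0,0,0,0,0],[0.0,0,0,0,0,0,0],[0.0,0,0,0,0,0,0],[0.0,0,0,0,0,0,0],[0.0,0,0,0,0,0,0],[0.0,0,0,0,0,0,0],[0.0,0,0,0,0,0,0]], force=35)

```text
time_s: 4.4
ee_pos: [0.516, -0.1121, 0.061]
eef_rot: [-3.142, -0.0, 0.33]
force: [0.3, -0.0, 0.4]
grip_width: 0.0157
grip_force: 35.0
```

move_arm(increments=[[0,0,0,-0.3,0,0,0],[0,0,0,-0.5,0,0,0],[0,0,0,-0.7,0,0,0],[0,0,0,-0.7,0,0,0],[0,0,0,-0.7,0,0,0],[0,0,0,-0.7,0,0,0],[0,0,0,0,0,0,0],[0,0,0,0,0,0,0]])

```text
time_s: 5.2
ee_pos: [0.516, -0.1121, 0.2408]
eef_rot: [3.141, -0.0, 0.33]
force: [-0.3, 0.1, -1.6]
grip_width: 0.0157
grip_force: 35.0
```

Run:
```python
from h import *
np.set_printoptions(precision=4,suppress=True)
s=ctrl.camera("side");t=ctrl.camera("top");o=ctrl.get_obs();print(o["ee_pos"],o["force"])
e=o["ee_pos"];a=proj(s,e);print("tcp px",a,proj(t,e))
x,y=int(a[0])-60,int(a[1])-60
cv2.imwrite("pics/held.png",cv2.resize(s["color"][max(y,0):y+110,x:x+120],None,fx=5,fy=5,interpolation=cv2.INTER_CUBIC))
```

```text
[ 0.5155 -0.1119  0.2394] [ 0.2745  0.8646 -0.3671]
tcp px [335.9473 225.5875] [453.5883 219.1483]
```

View pics/held.png

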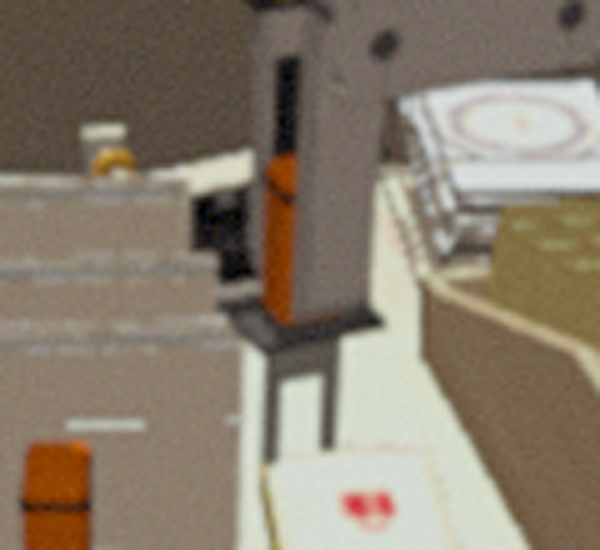

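move_arm(increments=[[0,0,0,0,0,0,0.0965],[0,0,0,0,0,0,0.0965],[0,0.027,-0.381,0,0,0,0],[0,0.054,-0.762,0,0,0,0],[0,0.054,-0.762,0,0,0,0],[0,0.054,-0.762,0,0,0,0],[0,0.054,-0.762,0,0,0,0],[0,0.054,-0.762,0,0,0,0],[0,0.054,-0.762,0,0,0,0],[0,0.054,-0.762,0,0,0,0],[0,0.054,-0.762,0,0,0,0],[0,0.054,-0.762,0,0,0,0],[0,0.054,-0.762,0,0,0,0],[0,0.054,-0.762,0,0,0,0],[0,0.054,-0.762,0,0,0,0],[0,0.027,-0.381,0,0,0,0],[0,0,0,0,0,0,0],[0,0,0,0,0,0,0]])

```text
time_s: 7.1
ee_pos: [0.483, 0.383, 0.2395]
eef_rot: [3.14, 0.002, 0.137]
force: [-0.9, -0.0, -0.7]
grip_width: 0.0159
grip_force: 35.0
```

move_arm(increments=[[0,0,0,0.6,0,0,0],[0,0,0,0.6,0,0,0],[0,0,0,0.6,0,0,0],[0,0,0,0.4,0,0,0],[0,0,0,0.2,0,0,0],[0,0,0,0,0,0,0],[0,0,0,0,0,0,0]])

```text
time_s: 7.8
ee_pos: [0.4838, 0.3832, 0.122]
eef_rot: [-3.141, -0.001, 0.136]
force: [0.2, 0.4, -0.7]
grip_width: 0.0155
grip_force: 35.0
```

Run:
```python
from h import *
np.set_printoptions(precision=4,suppress=True)
s=ctrl.camera("side");t=ctrl.camera("top");o=ctrl.get_obs();print(o["ee_pos"],o["eef_rot"],o["force"])
e=o["ee_pos"];print(proj(s,e-[0,0,.053]),proj(t,e-[0,0,.005]))
c=lambda im,x,y:cv2.resize(im[y:y+60,x:x+80],(400,300),interpolation=cv2.INTER_CUBIC)
A=cv2.resize(s["color"][165:225,270:323],(530,600),interpolation=cv2.INTER_CUBIC)
B=cv2.resize(t["color"][230:270,170:220],(250*1,200),interpolation=cv2.INTER_CUBIC)
B=np.vstack([B,np.zeros((400,250,3),np.uint8)])
cv2.imwrite("pics/fork.png",np.hstack([A,B]))
```

```text
[0.4838 0.3835 0.1223] [-3.1407 -0.0018  0.1366] [ 0.976  -0.5953 -1.9786]
[296.5945 188.1153] [178.9332 247.1328]
```

View pics/fork.png

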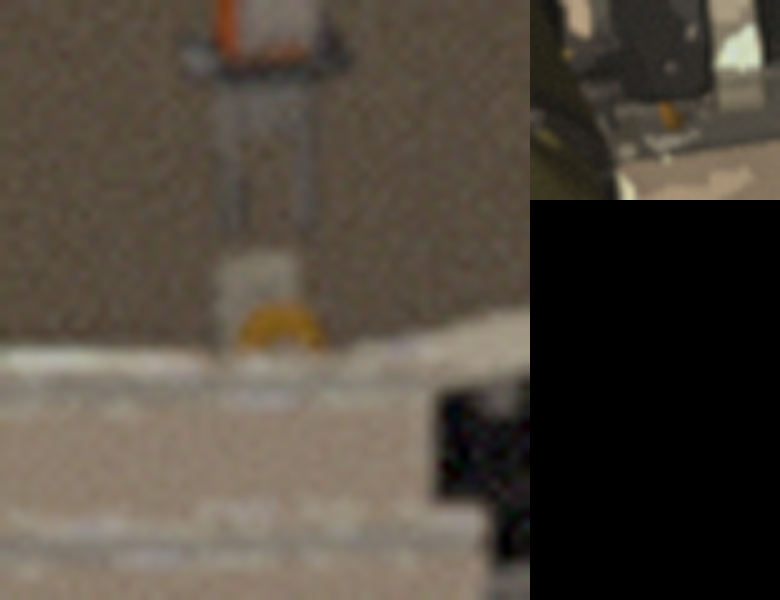

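move_arm(increments=[[0,-0.015,0,0.15,0,0,0],[0,0,0,0.15,0,0,0],[0,0,0,0.1,0,0,0],[0,0,0,0,0,0,0]])

```text
time_s: 8.3
ee_pos: [0.4821, 0.383, 0.0999]
eef_rot: [3.141, 0.001, 0.137]
force: [0.4, -0.5, -1.8]
grip_width: 0.0157
grip_force: 35.0
```

move_arm(increments=[[0,0,0,0.1,0,0,0],[0,0,0,0.1,0,0,0],[0,0,0,0.1,0,0,0],[0,0,0,0.05,0,0,0],[0,0,0,0,0,0,0],[0,0,0,0,0,0,0]])

```text
time_s: 8.9
ee_pos: [0.4826, 0.3833, 0.0836]
eef_rot: [-3.142, -0.0, 0.137]
force: [0.4, 0.1, -1.3]
grip_width: 0.0156
grip_force: 35.0
```

move_arm(increments=[[0,0,0.04,0,0,0,0],[0,0,0.04,0,0,0,0],[0,0,0.03,0,0,0,0],[0,0,0.02,0,0,0,0],[0,0,0,0,0,0,0]])

```text
time_s: 9.4
ee_pos: [0.4834, 0.3767, 0.0835]
eef_rot: [-3.142, -0.0, 0.137]
force: [-0.1, -0.5, -0.4]
grip_width: 0.0161
grip_force: 35.0
```

move_arm(increments=[[0,0,0.02,0,0,0,0],[0,0,0.01,0,0,0,0],[0,0,0,0,0,0,0]])

```text
time_s: 9.7
ee_pos: [0.4836, 0.3753, 0.0834]
eef_rot: [3.142, 0.0, 0.137]
force: [0.2, 0.1, -2.0]
grip_width: 0.0156
grip_force: 35.0
```

move_arm(increments=[[0,0,0.02,0,0,0,0],[0,0,0.01,0,0,0,0],[0,0,0,0,0,0,0]])

```text
time_s: 10.0
ee_pos: [0.4838, 0.3738, 0.0835]
eef_rot: [-3.142, -0.0, 0.137]
force: [0.5, 0.0, -1.1]
grip_width: 0.0158
grip_force: 35.0
```

move_arm(increments=[[0,0,0.02,0,0,0,0],[0,0,0,0,0,0,0]])

```text
time_s: 10.2
ee_pos: [0.4839, 0.3728, 0.0835]
eef_rot: [-3.142, -0.0, 0.137]
force: [-0.2, 0.3, -1.0]
grip_width: 0.0155
grip_force: 35.0
```

move_arm(increments=[[0,0,0.02,0,0,0,0],[0,0,0,0,0,0,0]])

```text
time_s: 10.4
ee_pos: [0.4841, 0.3719, 0.0835]
eef_rot: [-3.141, -0.0, 0.137]
force: [-0.3, 1.2, -0.1]
grip_width: 0.0157
grip_force: 35.0
```

move_arm(increments=[[0,0,0.02,0,0,0,0],[0,0,0,0,0,0,0]])

```text
time_s: 10.6
ee_pos: [0.4841, 0.3713, 0.0835]
eef_rot: [-3.141, -0.0, 0.137]
force: [-1.0, 4.2, -1.8]
grip_width: 0.0164
grip_force: 35.0
```

move_arm(increments=[[0,0,0.02,0,0,0,0],[0,0,0.02,0,0,0,0],[0,0,0,0,0,0,0]])

```text
time_s: 10.9
ee_pos: [0.4844, 0.3693, 0.0836]
eef_rot: [-3.141, -0.0, 0.137]
force: [-1.1, 4.5, -0.6]
grip_width: 0.0158
grip_force: 35.0
```

move_arm(increments=[[0,0,0.02,0,0,0,0],[0,0,0.02,0,0,0,0],[0,0,0,0,0,0,0]])

```text
time_s: 11.2
ee_pos: [0.4847, 0.3673, 0.0837]
eef_rot: [-3.141, -0.0, 0.137]
force: [-0.1, 5.4, -0.0]
grip_width: 0.0159
grip_force: 35.0
```

move_arm(increments=[[0,0,0.02,0,0,0,0],[0,0,0,0,0,0,0]])

```text
time_s: 11.4
ee_pos: [0.4849, 0.3661, 0.0837]
eef_rot: [-3.141, -0.0, 0.137]
force: [-0.5, 4.9, 0.9]
grip_width: 0.016
grip_force: 35.0
```

move_arm(increments=[[0,0,0.016,0,0,0,0],[0,0,0,0,0,0,0],[0,0,0,0,0,0,0]])

```text
time_s: 11.7
ee_pos: [0.4851, 0.3657, 0.0839]
eef_rot: [-3.14, -0.001, 0.137]
force: [-2.0, 7.0, 2.1]
grip_width: 0.0157
grip_force: 35.0
```

Run:
```python
from h import *
for i in range(5):
    ctrl.camera("side");o=ctrl.get_obs();print(np.round(o["ee_pos"],4),np.round(o["force"],2),np.round(o["moment"],2))
```

```text
[0.4851 0.3657 0.0839] [-1.16  6.39  2.41] [1.6  0.38 0.03]
[0.4851 0.3657 0.0839] [-1.59  6.36  2.51] [1.53 0.34 0.02]
[0.4851 0.3657 0.0839] [-1.61  7.06  1.77] [1.52 0.32 0.02]
[0.4851 0.3657 0.0839] [-1.89  7.    1.66] [ 1.51  0.36 -0.01]
[0.4851 0.3657 0.0839] [-1.79  7.09  1.97] [1.53 0.39 0.04]
```

Run:
```python
from h import *
import pickle
s0,_=pickle.load(open("p0.pkl","rb"))
s=ctrl.camera("side");t=ctrl.camera("top")
c=lambda im:cv2.resize(im[170:220,282:349],(400,300),interpolation=cv2.INTER_CUBIC)
d=lambda im:cv2.resize(im[190:265,170:270],(400,300),interpolation=cv2.INTER_CUBIC)
cv2.imwrite("pics/rel.png",np.vstack([np.hstack([c(s0["color"]),c(s["color"])]),np.hstack([d(_["color"]),d(t["color"])])]))
print(np.round(ctrl.get_obs()["force"],2))
```

```text
[-1.45  7.23  2.38]
```

View pics/rel.png

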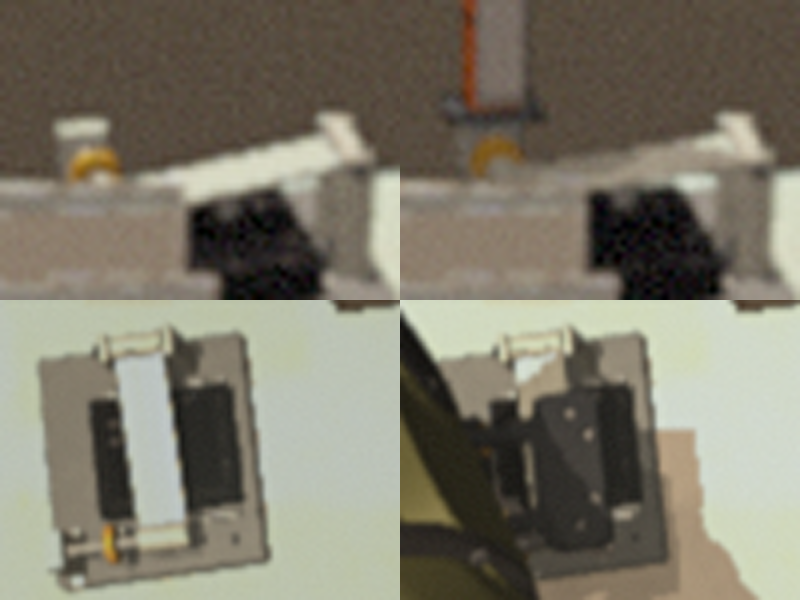

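move_arm(increments=[[0,0,0,-0.04,0,0,0],[0,0,0,-0.04,0,0,0],[0,0,0,-0.04,0,0,0],[0,0,0,-0.04,0,0,0],[0,0,0,-0.04,0,0,0],[0,0,0,-0.04,0,0,0],[0,0,0,-0.04,0,0,0],[0,0,0,-0.04,0,0,0],[0,0,0,-0.04,0,0,0],[0,0,0,-0.04,0,0,0],[0,0,0,0,0,0,0],[0,0,0,0,0,0,0]])

```text
time_s: 13.25
ee_pos: [0.4852, 0.3658, 0.1039]
eef_rot: [-3.14, -0.001, 0.137]
force: [-0.3, 6.7, 1.6]
grip_width: 0.0159
grip_force: 35.0
```

move_arm(increments=[[0,0,-0.03,0,0,0,0],[0,0,-0.03,0,0,0,0],[0,0,-0.03,0,0,0,0],[0,0,-0.03,0,0,0,0],[0,0,-0.03,0,0,0,0],[0,0,-0.03,0,0,0,0],[0,0,0,0,0,0,0]])

```text
time_s: 13.95
ee_pos: [0.4838, 0.3739, 0.1034]
eef_rot: [3.141, 0.0, 0.137]
force: [0.4, 0.9, 1.7]
grip_width: 0.016
grip_force: 35.0
```

move_arm(increments=[[0,0,0,-0.05,0,0,0],[0,0,0,-0.05,0,0,0],[0,0,0,-0.05,0,0,0],[0,0,0,-0.05,0,0,0],[0,0,0,-0.05,0,0,0],[0,0,0,-0.05,0,0,0],[0,0,0,-0.05,0,0,0],[0,0,0,-0.05,0,0,0],[0,0,0,-0.05,0,0,0],[0,0,0,-0.05,0,0,0],[0,0,0,0,0,0,0]])

```text
time_s: 15.05
ee_pos: [0.4839, 0.3742, 0.1289]
eef_rot: [-3.141, -0.001, 0.137]
force: [-0.4, 0.2, -0.6]
grip_width: 0.0161
grip_force: 35.0
```

move_arm(increments=[[0,0,0,-0.2,0,0,0],[0,0,0,-0.4,0,0,0],[0,0,0,-0.6,0,0,0],[0,0,0,-0.6,0,0,0],[0,0,0,-0.44,0,0,0],[0,0,0,0,0,0,0]])

```text
time_s: 15.65
ee_pos: [0.4845, 0.3746, 0.2443]
eef_rot: [-3.139, -0.005, 0.137]
force: [-0.5, -0.4, -1.7]
grip_width: 0.0161
grip_force: 35.0
```

move_arm(increments=[[0,-0.027,0.374,0,0,0,0],[0,-0.0546,0.748,0,0,0,0],[0,-0.0546,0.748,0,0,0,0],[0,-0.0546,0.748,0,0,0,0],[0,-0.0546,0.748,0,0,0,0],[0,-0.0546,0.748,0,0,0,0],[0,-0.0546,0.748,0,0,0,0],[0,-0.0546,0.748,0,0,0,0],[0,-0.0546,0.748,0,0,0,0],[0,-0.0546,0.748,0,0,0,0],[0,-0.0546,0.748,0,0,0,0],[0,-0.0546,0.748,0,0,0,0],[0,-0.0546,0.748,0,0,0,0],[0,-0.027,0.374,0,0,0,0],[0,0,0,0,0,0,-0.0965],[0,0,0,0,0,0,-0.0965],[0,0,0,0,0,0,0],[0,0,0,0,0,0,0],[0,0,0,0,0,0,0]])

```text
time_s: 17.55
ee_pos: [0.5148, -0.1123, 0.2401]
eef_rot: [-3.141, 0.0, 0.328]
force: [0.0, 0.5, -0.4]
grip_width: 0.0157
grip_force: 35.0
```

Run:
```python
from h import *
s=ctrl.camera("side");t=ctrl.camera("top");o=ctrl.get_obs();e=o["ee_pos"];print(e,o["eef_rot"])
y=.33;w=np.array([.5158,-.112])-e[:2];print("local xy to go (units)",np.array([np.cos(y)*w[0]+np.sin(y)*w[1],np.sin(y)*w[0]-np.cos(y)*w[1]])/.05)
a=proj(s,e);x,yy=int(a[0])-40,int(a[1])-40
A=cv2.resize(s["color"][yy:yy+80,x:x+80],(400,400),interpolation=cv2.INTER_CUBIC)
B=cv2.resize(s["color"][160:230,282:352],(400,400),interpolation=cv2.INTER_CUBIC)
cv2.imwrite("pics/back.png",np.hstack([A,B]))
```

```text
[ 0.51489424 -0.11227735  0.24031295] [-3.14151373e+00  1.66204480e-04  3.28760826e-01]
local xy to go (units) [0.01893519 0.0006224 ]
```

View pics/back.png

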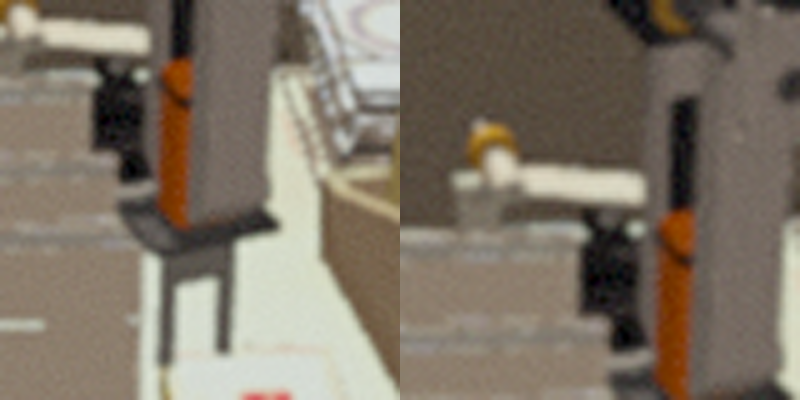

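move_arm(increments=[[0,0.02,0,0.6,0,0,0],[0,0,0,0.6,0,0,0],[0,0,0,0.5,0,0,0],[0,0,0,0.3,0,0,0],[0,0,0,0.2,0,0,0],[0,0,0,0.1,0,0,0],[0,0,0,0,0,0,0]])

```text
time_s: 18.35
ee_pos: [0.5159, -0.1121, 0.1254]
eef_rot: [-3.141, 0.0, 0.33]
force: [0.4, 0.6, -0.1]
grip_width: 0.0158
grip_force: 35.0
```

Tips at about 72 mm, above the rim. Lower into the pocket carefully.

move_arm(increments=[[0,0,0,0.15,0,0,0],[0,0,0,0.15,0,0,0],[0,0,0,0.15,0,0,0],[0,0,0,0.15,0,0,0],[0,0,0,0,0,0,0]])

```text
time_s: 18.85
ee_pos: [0.5154, -0.112, 0.0942]
eef_rot: [-3.141, 0.001, 0.33]
force: [-0.5, 0.3, -0.1]
grip_width: 0.0157
grip_force: 35.0
```

move_arm(increments=[[0,0,0,0.2,0,0,0],[0,0,0,0.2,0,0,0],[0,0,0,0.15,0,0,0],[0,0,0,0.05,0,0,0],[0,0,0,0.03,0,0,0],[0,0,0,0,0,0,0]])

```text
time_s: 19.45
ee_pos: [0.5159, -0.1121, 0.0639]
eef_rot: [3.142, -0.0, 0.33]
force: [-0.3, 0.6, -1.3]
grip_width: 0.0157
grip_force: 35.0
```

move_arm(increments=[[0,0,0,0.03,0,0,0],[0,0,0,0.02,0,0,0],[0,0,0,0,0,0,0],[0,0,0,0,0,0,0]])

```text
time_s: 19.85
ee_pos: [0.5159, -0.1121, 0.0615]
eef_rot: [3.142, -0.0, 0.33]
force: [-0.7, -0.0, -0.7]
grip_width: 0.0156
grip_force: 35.0
```

move_arm(increments=[[0,0,0,0.015,0,0,0],[0,0,0,0,0,0,0],[0,0,0,0,0,0,0]])

```text
time_s: 20.15
ee_pos: [0.516, -0.1121, 0.061]
eef_rot: [3.141, -0.0, 0.33]
force: [-1.2, 0.9, 4.1]
grip_width: 0.0159
grip_force: 35.0
```

Seated on the rim (4 N up at z 0.061, same as at the grasp). Open partly and withdraw.

move_arm(increments=[[0.2,0,0,-0.005,0,0,0],[0.5,0,0,0,0,0,0],[0.6,0,0,0,0,0,0],[0.6,0,0,0,0,0,0],[0.6,0,0,0,0,0,0],[0.6,0,0,-0.2,0,0,0],[0.6,0,0,-0.5,0,0,0],[0.6,0,0,-0.7,0,0,0],[0.6,0,0,-0.7,0,0,0],[0.6,0,0,-0.7,0,0,0],[0.6,0,0,-0.7,0,0,0],[0.6,0,0,-0.7,0,0,0],[0.6,-0.7,0.4,0,0,0,0],[0.6,-0.7,0.4,0,0,0,0],[0.6,-0.7,0.4,0,0,0,0],[0.6,-0.7,0.4,0,0,0,0],[0.6,0,0,0,0,0,0],[0.6,0,0,0,0,0,0]])

```text
time_s: 21.95
ee_pos: [0.4091, -0.2334, 0.2717]
eef_rot: [3.141, -0.001, 0.328]
force: [0.5, -0.4, 0.5]
grip_width: 0.0567
grip_force: 0.0
```

Run:
```python
from h import *
s=ctrl.camera("side");t=ctrl.camera("top")
A=cv2.resize(s["color"][170:370,210:410],(500,600),interpolation=cv2.INTER_CUBIC) if 0 else cv2.resize(s["color"][165:365,215:365],(450,600),interpolation=cv2.INTER_CUBIC)
B=np.vstack([cv2.resize(t["color"][180:280,170:270],(300,300)),cv2.resize(t["color"][210:310,370:470],(300,300))])
cv2.imwrite("pics/end.png",np.hstack([A,B]))
```

```text
(no output)
```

View pics/end.png

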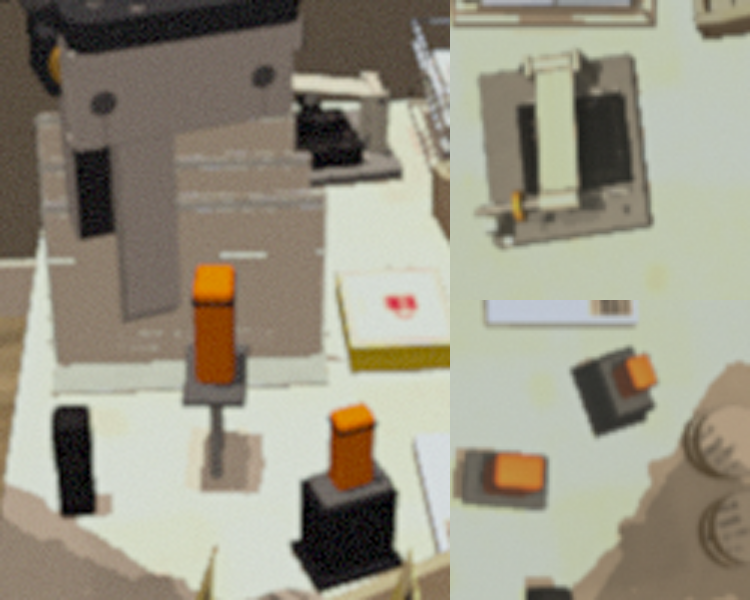

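The end picture shows three things: the tool seated in its holder at about side (332,313), the strap up with the pad in place at top (207,228), and the neighbouring goods unmoved. Handing in.

```bash
python3 -c "
from station import ctrl
print(ctrl.hand_in())"
```

```text
the job is handed in; nothing more can be done
None
```

The job is handed in: the collar was pressed about 6 mm (about 7 N) and the strap came free and is up, the pad is in place, the fork tool is home in its black holder, and the goods in view in the last picture had not moved.

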